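# Guide rod from the drawer through both bushings

## Robot

A 6-joint arm with a two-finger parallel gripper is mounted at the origin on a cart in front of the work surface, level with it; the furniture and walls round the work are solid. World frame = base frame: x ahead of the robot, y to its left, z up, the work surface at z = 0. Lengths are in mm, angles in degrees, forces in N, time in s.
With the tool pointing down it reaches from about 350 to 850 mm from the base axis. Payload 8.1 kg.
Tool frame: the origin (TCP) lies at the very end of the fingers, on their centre line; the grasp point (between the pads) lies 19 mm behind it; z points along the fingers, y is the line along which they close (so a half turn about z gives the same grasp; the last joint's range is limited). The gripper opens to 85 mm and grips with 20 to 120 N. Pads are 22 mm wide; open, the fingers measure 114 mm over their backs; the gripper's body (76 mm by 85 mm) begins 54 mm behind the grasp point. The pads swing forward as they close: fully open they stand 13 mm farther back than shut.
Start: joints at [62.028, 7.471, 85.268, -0, 87.261, -4.893], TCP at [235.177, 551.994, 231.292] pointing down, gripper open.
Joint ranges: [-169.43, 169.43], [-51.17, 129.36], [1.28, 143.12], [-76.62, 256.62], [0, 156.53], [-152.29, 152.29]. Speed limits (degrees/s): [136.94, 136.94, 159.86, 180, 180, 180].

## Interface

Orientations are given as [roll, pitch, yaw] about the fixed x, y, z axes, in that order (R = Rz(yaw) Ry(pitch) Rx(roll)).
In Python, from bench import status, viewer, job gives the robot as it stands.
- The arm moves only by the tool arm_command, never from a script. Its argument "targets" is a list that holds one entry, the list of rows, each a list of 7 numbers: the shift along the world's x, y, z in m, then the turn, a rotation vector about the world's x, y, z in rad, then the opening, from -1 (shut) to 1 (fully open). In form: [[[dx, dy, dz, rx, ry, rz, gripper], ...]]. A call has 1 to 10 rows; each row shifts and turns the commanded pose from where the row before left it; what a row does not reach is not made up. A row lasts 1/8 s, in which the tool goes at most 62.5 mm and 10.7 degrees, less where a joint would pass 70% of its speed; a pose out of reach is approached as far as the arm can. A call with a gripper value outside its range is refused whole. The fingers move at their own pace and stop on an object; "force" is the grip in N (left out, the last holds). Time passes only in rows, so rows that do not move let the fingers close. It gives the time, the measured TCP pose, the force, the opening and the grip force at its end, in the units of the state.
- status.sense(): the state, without advancing time (a new reading comes with each control period).
- viewer.snapshot(name): name is "side" or "top" or "wrist"; returns the picture (420x560x3 uint8, red, green, blue); there is no depth.
- viewer.camera_model(name): a dict with "vertical_fov" (degrees; the focal length in pixels is half the picture's height over the tangent of half this angle, whatever the lens; pixels are square), "cx", "cy" (the principal point, pixels), "xyz" and "attitude" of the camera in the world. Camera axes: x right, y down, z forward; pixel columns grow to the right and rows downward; lengths in mm; the calibration is good to about 2 mm. A picture is of the moment at which its call begins: read the wrist's pose just before it. camera_model takes no time and is no camera call; for the wrist camera it gives the pose at the moment of the call.
- job.hand_in(): hands the job in; it is judged then, once.
The state is a dict: "time": time; "joint_pos": joint angles; "qd": joint speeds; "joint_efforts": joint torques, N m; "tool_pos": TCP position; "tcp_rot": TCP orientation; "ft_force": force on the tool from outside, world axes, zero at the start; "wrist_torque": the same for the moment, N m; "finger_gap": finger opening in mm; "grip_force": force on a finger pad.
Only numpy, scipy, OpenCV 4.12 (cv2) and the standard library are available. Lean on these libraries where they do the work, as an engineer would, in place of code of your own. Each camera call takes 0.05 s, during which the arm holds its last target. There are 200 camera calls.

## Task

Pull open the drawer of the low grey unit, take out the guide rod with the square grip block and thread it, tip first, through both bushings of the guide stand, entering from the side with the drawer unit (the robot's left). Stop when the tip stands at least 10 mm out of the far bushing and the grip block is still clear of the near one, and finish while holding the rod there, steady and without forcing it against the stand, so that a retaining ring could be fitted. Leave the tape roll, the vial and the hex fitting where they are.

Things in the scene. Friction and masses are not known exactly. Their poses are not given: they have to be found in the camera images.
- unit_drawer0 (a joint): Drawer of the low grey drawer unit, value in m: 0 shut, 0.129 fully out; it slides along the unit's own -x (towards the robot), with about 1 N of friction, and stays where it is left.
- unit: Drawer unit fixed to the bench: grey box 195 deep (x) x 260 wide (y) x 72 mm high, front to its -x, one drawer. Origin: centre of underside. Drawer floor 22 mm, walls 50, front panel (15 mm thick) 60 above the bench; inside about 150 (x) x 218 (y). Shut, the inner face of the drawer front is 76 mm in front of the origin; the unit's top plate begins 82 mm in front of it.
- unit_drawer0_handle (a point): Middle of the drawer's handle: a level steel bar, 11 mm thick, 120 mm long along the unit's y, 35 mm (to its middle) in front of the drawer's front, 40 mm above the bench. Moves with the drawer; its axes are the unit's.
- rod: Loose steel guide rod, 0.12 kg, in the drawer, about parallel to its front, tip to the robot's right. Square grip block 24 x 40 x 24 mm (x, y, z); from its -y face a shaft of 12 mm diameter runs 135 mm along the rod's -y, the last 14 mm tapering to a 3 mm nose. Origin: centre of the block's underside; the shaft's axis is 12 mm above it.
- rod_tip (a point): Tip of the rod's nose: 155 mm along the rod's -y from its origin, and 12 mm up.
- stand: Guide stand fixed to the bench: aluminium base 70 x 104 x 10 mm (x, y, z), two uprights 50 wide, 14 thick, 120 high. Each has a 15 mm hole and a 4 mm brass flange of 27 mm diameter outside; both holes lie on one level axis along the stand's y, 95 mm above the bench. Uprights from y = 28 to 42 mm either side, outer flange faces at 46 mm. Origin: centre of underside.
- stand_near (a point): Centre of the near bushing's mouth (stand's +y side, towards the drawer unit), where the rod goes in; 95 mm up. Axes of the stand.
- stand_far (a point): Centre of the far bushing's outer face (stand's -y side), where the tip comes out; 95 mm up.
- tape_roll: Bystander: roll of label tape lying flat, 72 mm diameter, 20 mm high. Leave alone.
- vial: Bystander: small vial with black cap standing upright, 23 mm diameter, 56 mm high. Leave alone.
- hex_fitting: Bystander: plastic hexagon fitting, 43 x 49 x 41 mm. Leave alone.

How it is judged (in metres and radians):
On the way, in this order (a step that is already met when the one before it is completed fails the run):
1. the drawer is pulled open (value of joint unit_drawer0 above 0.07 m), for 0.1 s.
2. the rod is held by the fingers and lifted out of the drawer (height (world z) of rod above 0.07 m and contact force between the fingers and rod above 5 N), for 0.1 s.
3. the tip has passed through the near bushing, from the drawer unit's side, and stands between the uprights (x of rod_tip in the frame of stand between -0.007 and 0.007 m and z of rod_tip in the frame of stand between 0.088 and 0.102 m and y of rod_tip in the frame of stand between -0.03 and 0.028 m and angle between the y axis of rod and the y axis of stand, either way round below 0.12 rad), for 0.05 s.
At the end, for the whole second after the job is handed in: The rod spans both bushings of the stand (axis within 7 mm and 0.12 rad of theirs), its tip at least 10 mm beyond the far bushing's flange, its grip block not touching the near one; the fingers hold it (over 5 N), it is still, and it presses on the stand with less than 15 N (x of rod_tip in the frame of stand between -0.007 and 0.007 m and z of rod_tip in the frame of stand between 0.088 and 0.102 m and y of rod_tip in the frame of stand below -0.056 m and y of rod in the frame of stand above 0.0665 m and angle between the y axis of rod and the y axis of stand, either way round below 0.12 rad and contact force between the fingers and rod above 5 N and contact force between rod and stand below 15 N and linear speed of rod below 0.02 m/s); the arm keeps its last pose, push and grip.
It fails at once if a bystander is shifted by more than 30 mm or knocked over (distance of any of tape_roll, vial, hex_fitting from where it was at the start of the episode above 0.03 m or angle between vial's own z axis and vertical above 0.5 rad).
It also fails if it takes over 58 s, if anything falls off the work surface, if the arm or the gripper's body presses on something with over 40 N, if the wrist force passes 120 N, or if a joint passes its speed limit or range.

## Working session

There is one attempt and no reset: what is moved stays moved. The work goes in short steps, Python scripts to look and compute and a tool call to move; the robot and the scene stay as the last step left them, time stands still between calls to the robot, and variables do not carry over. Pictures are saved under pics/ and viewed, at most 10 in all, crops included, and the job is handed in when it is done.

Besides the shell and the picture viewer there is one more tool, called after "Emit:" as name(argument=value, ...), one argument or row to a line, values as JSON. arm_command: Moves the arm, as the interface text tells. Its arguments: {"type":"object","properties":{"targets":{"type":"array"},"force":{"type":"number"}},"required":["targets"]}

```bash
mkdir -p pics; ls; python3 - <<'E'
from bench import status, viewer
import cv2
print(status.sense())
for n in("side","top"):
    im=viewer.snapshot(n); cv2.imwrite(f"pics/{n}0.png",im[:,:,::-1]); print(viewer.camera_model(n))
E
```

```text
pics
{'time': 0.0, 'joint_pos': array([ 6.20271698e+01,  7.51543419e+00,  8.53296556e+01,  2.23672220e-04,
        8.72627274e+01, -4.89146778e+00]), 'qd': array([ 4.62581019e-02, -8.80474266e-02,  2.62665926e-02, -3.18950953e-05,
       -1.51301347e-02,  2.31185985e-02]), 'joint_efforts': array([-3.60949034e-04, -5.69397998e+01, -5.00548089e+01, -2.00778109e-04,
        1.52231025e-02,  4.68392693e-05]), 'tool_pos': array([234.92205379, 551.48919935, 230.23744129]), 'tcp_rot': array([-1.79892595e+02, -9.41599172e-03,  1.56918618e+02]), 'ft_force': array([-0.25827244,  0.37128999,  0.26530506]), 'wrist_torque': array([-0.06475698,  0.00440218, -0.05259882]), 'grip_force': 0.0, 'finger_gap': 85.18787221714969}
{'vertical_fov': 55.53666741360707, 'cx': 283.0658784507073, 'cy': 208.47223140236255, 'xyz': array([ 174.69239071, -643.28446616,  751.43085973]), 'attitude': array([-133.33867689,   -0.96748179,  -30.73663693])}
{'vertical_fov': 57.405789559918546, 'cx': 278.46693798509386, 'cy': 207.3235507720372, 'xyz': array([348.82865773, -46.45467435, 999.82897025]), 'attitude': array([-168.90767956,    0.87877992,  -89.71531362])}
```

View pics/top0.png

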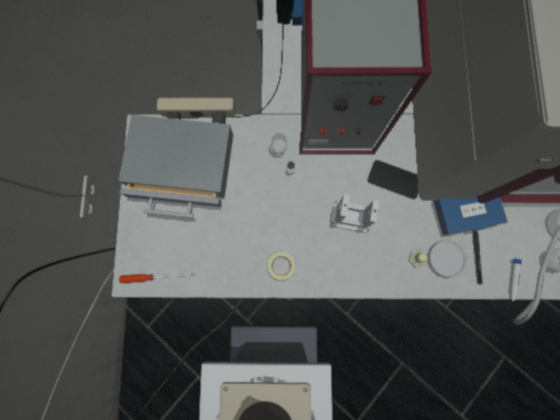

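View pics/side0.png

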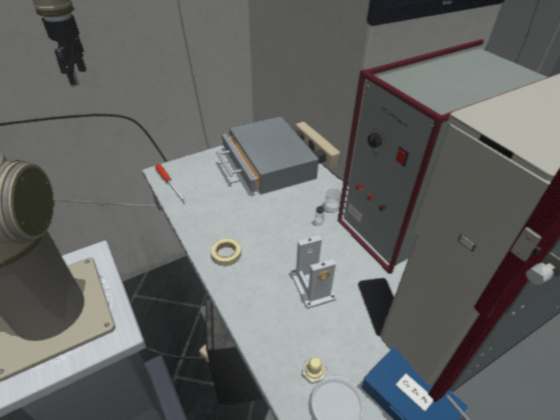

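The top view shows the drawer unit at about (175,160), with its handle at (170,210), and the stand at (355,213). The vial is at (290,168), the tape roll at (281,266) and the hex fitting at (419,258). The side view agrees. Next I'll zoom in for accurate pixels.

```bash
cat > h.py <<'E'
import numpy as np, cv2
from scipy.spatial.transform import Rotation as R
from bench import status, viewer
def cam(n):
    m=viewer.camera_model(n); f=210/np.tan(np.radians(m['vertical_fov'])/2)
    return f,m['cx'],m['cy'],np.array(m['xyz']),R.from_euler('xyz',m['attitude'],degrees=True).as_matrix()
def plane(c,u,v,z):
    f,cx,cy,p,M=c; d=M@np.array([(u-cx)/f,(v-cy)/f,1.]); return p+d*(z-p[2])/d[2]
def proj(c,X):
    f,cx,cy,p,M=c; q=(np.atleast_2d(X)-p)@M; return np.c_[f*q[:,0]/q[:,2]+cx,f*q[:,1]/q[:,2]+cy]
E
python3 - <<'E'
import cv2,numpy as np
t=cv2.imread('pics/top0.png'); s=cv2.imread('pics/side0.png')
a=cv2.resize(t[110:230,110:240],None,fx=3,fy=3,interpolation=cv2.INTER_CUBIC)
b=cv2.resize(t[185:240,322:387],None,fx=6,fy=6,interpolation=cv2.INTER_CUBIC)
c=cv2.resize(s[230:310,280:345],None,fx=6,fy=6,interpolation=cv2.INTER_CUBIC)[:,:390]
o=np.zeros((600,800,3),np.uint8)
o[:240,:260]=cv2.resize(a,(260,240)); 
o=np.zeros((480,800,3),np.uint8); o[:360,:390]=a; o[:330,400:790]=b; 
cv2.imwrite('pics/c1.png',o); cv2.imwrite('pics/c2.png',c)
from h import *
c=cam('top')
print(plane(c,147,209,40),plane(c,192,216,40),plane(c,356,213,0),plane(c,128,116,0))
E
```

```text
[531.91480935 306.05485975  40.        ] [513.98987508 189.45760476  40.        ] [ 529.91838426 -234.99961084    0.        ] [805.00258269 393.26646704   0.        ]
```

View pics/c1.png

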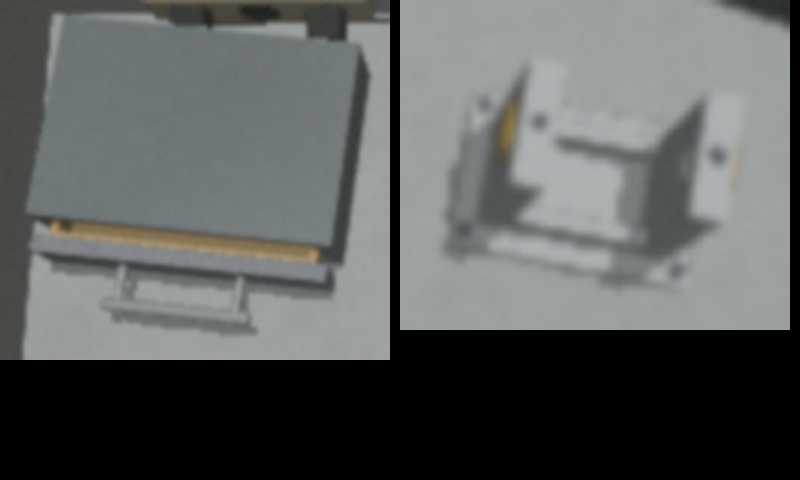

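View pics/c2.png

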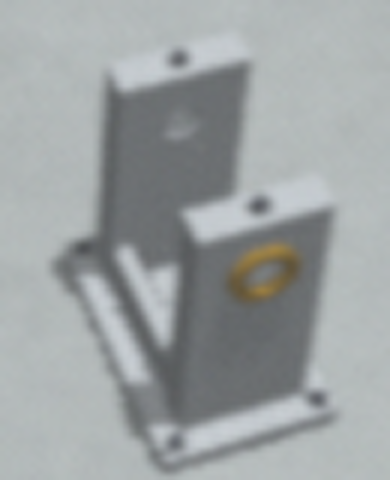

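```bash
cat > fit.py <<'E'
from h import *
from scipy.optimize import least_squares
T=cam('top'); S=cam('side')
ct=lambda x,y:(322+(x-400+.5)/6-.5,185+(y+.5)/6-.5)
cs=lambda x,y:(280+(x+.5)/6-.5,230+(y+.5)/6-.5)
cu=lambda x,y:(110+(x+.5)/3-.5,110+(y+.5)/3-.5)
def fit(obs,x0):
    def res(p):
        Rz=R.from_euler('z',p[2],degrees=True).as_matrix(); r=[]
        for c,X,uv in obs: r.append((proj(c,Rz@np.array(X,float)+[p[0],p[1],0])[0]-uv))
        return np.array(r).ravel()
    s=least_squares(res,x0,x_scale=[1,1,.1],loss='soft_l1'); print(s.x.round(2)); print(res(s.x).reshape(-1,2).round(1).tolist()); return s.x
if __name__=='__main__':
    print('stand')
    fit([(T,(0,35,120),ct(540,120)),(T,(0,-35,120),ct(718,155)),
         (S,(0,35,120),cs(178,60)),(S,(0,-35,120),cs(260,205)),(S,(0,-46,95),cs(265,273)),
         (S,(-25,42,120),cs(106,74)),(S,(25,28,120),cs(250,65)),(S,(-25,-42,120),cs(196,243)),(S,(25,-42,120),cs(335,205)),(S,(-35,-52,10),cs(165,467))],[530,-235,0])
    print('unit')
    u=fit([(T,(97.5,130,72),cu(58,14)),(T,(97.5,-130,72),cu(361,44)),(T,(-82,-130,72),cu(333,247)),(T,(-82,130,72),cu(28,213))],[620,260,0])
    Rz=R.from_euler('z',u[2],degrees=True).as_matrix()
    for n,x,y,z in(('handleL',101,303,40),('handleR',248,317,40),('frontL',31,250,60),('frontR',327,280,60),('orangeL',52,222,60),('or_botL',52,233,60)):
        P=plane(T,*cu(x,y),z); print(n,P.round(1),(Rz.T@(P-[u[0],u[1],0])).round(1))
    for n,uv,z in(('vial',(290.5,163),56),('tape',(281,266),20),('hex',(419,258),30)):print(n,plane(T,*uv,z).round(0))
E
python3 fit.py
```

```text
stand
[ 518.26 -219.93  -10.63]
[[-0.7, 1.4], [-0.5, 1.1], [0.2, 0.4], [0.0, 0.7], [0.4, 1.1], [0.1, -1.4], [0.2, -1.0], [0.7, 0.2], [0.3, 0.0], [-0.1, -0.6]]
unit
[665.51 234.35  -5.9 ]
[[2.2, 0.3], [-0.1, -0.2], [-0.2, -0.5], [-0.7, 0.4]]
handleL [527.6 315.2  40. ] [-145.5   66.2   40. ]
handleR [515.7 188.7  40. ] [-144.3  -60.8   40. ]
frontL [569.2 370.4  60. ] [-109.8  125.4   60. ]
frontR [543.8 119.   60. ] [-109.2 -127.3   60. ]
orangeL [593.6 354.5  60. ] [-83.9 112.2  60. ]
or_botL [584.  353.8  60. ] [-93.4 110.4  60. ]
vial [650. -61.  56.]
tape [390. -38.  20.]
hex [ 411. -382.   30.]
```

Emit:
arm_command(
  targets=[
    [[0.0286,-0.0302,-0.01,0,0,-0.127,-0.43],[0.0286,-0.0302,-0.01,0,0,-0.127,-0.43],[0.0286,-0.0302,-0.01,0,0,-0.127,-0.43],[0.0286,-0.0302,-0.01,0,0,-0.127,-0.43],[0.0286,-0.0302,-0.01,0,0,-0.127,-0.43],[0.0286,-0.0302,-0.01,0,0,-0.127,-0.43],[0.0286,-0.0302,-0.01,0,0,-0.127,-0.43],[0.0286,-0.0302,-0.01,0,0,-0.127,-0.43],[0.0286,-0.0302,-0.01,0,0,-0.127,-0.43],[0.0286,-0.0302,-0.01,0,0,-0.127,-0.43]],
  ],
  force=40,
)

```text
time: 1.35
tool_pos: [521.7, 248.8, 130.5]
tcp_rot: [-180.0, 0.0, 83.9]
ft_force: [-0.3, 0.6, 0.6]
finger_gap: 24.5
grip_force: 0.0
```

```bash
python3 - <<'E'
from h import *
s=status.sense(); print(s['time'],s['tool_pos'],s['tcp_rot'],s['finger_gap'],s['joint_pos'])
c=cam('wrist'); im=viewer.snapshot('wrist'); cv2.imwrite('pics/w1.png',im[:,:,::-1]); print(c)
th=np.radians(-5.9);Rz=R.from_euler('z',-5.9,degrees=True).as_matrix()
print(proj(c,np.array([Rz@np.array([-145,y,40])+[665.5,234.35,0] for y in(-60,0,60)])))
E
```

```text
1.35 [521.6654378  248.7735697  130.49636346] [-1.79957072e+02  1.58725830e-02  8.39136580e+01] 24.501576533988434 [2.04101024e+01 8.08723022e+00 9.53194154e+01 5.08417481e-03
 7.66388547e+01 2.64952735e+01]
(np.float64(366.83095844593413), 275.3085430550086, 209.80576866263158, array([530.27576062, 321.97015546, 273.72238822]), array([[ 9.94381440e-01, -1.01211268e-01, -3.10134057e-02],
       [-1.05856258e-01, -9.50937768e-01, -2.90709158e-01],
       [-6.87762036e-05,  2.92358754e-01, -9.56308713e-01]]))
[[273.82876976 292.41393153]
 [273.44596792 212.39463319]
 [273.0041049  120.02943314]]
```

View pics/w1.png

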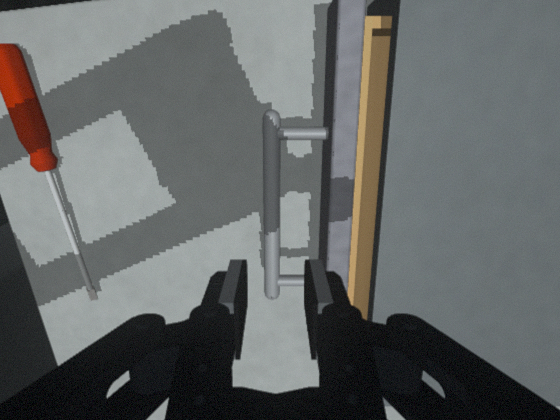

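The wrist view shows the handle from (272,115) to (272,297), as predicted, with the fingers on either side of it. I'll descend, grip and pull.

Emit:
arm_command(
  targets=[
    [[0,0,-0.027,0,0,0,-0.43],[0,0,-0.027,0,0,0,-0.43],[0,0,-0.027,0,0,0,-0.43],[0,0,-0.027,0,0,0,-0.43],[0,0,0,0,0,0,-0.43],[0,0,0,0,0,0,-1],[0,0,0,0,0,0,-1],[0,0,0,0,0,0,-1]],
  ],
  force=40,
)

```text
time: 2.4
tool_pos: [521.2, 250.0, 23.7]
tcp_rot: [180.0, -0.0, 84.2]
ft_force: [-0.7, -0.1, -4.5]
finger_gap: 9.6
grip_force: 39.1
```

Emit:
arm_command(
  targets=[
    [[-0.0131,0.00135,0,0,0,0,-1],[-0.0131,0.00135,0,0,0,0,-1],[-0.0131,0.00135,0,0,0,0,-1],[-0.0131,0.00135,0,0,0,0,-1],[-0.0131,0.00135,0,0,0,0,-1],[-0.0131,0.00135,0,0,0,0,-1],[-0.0131,0.00135,0,0,0,0,-1],[-0.0131,0.00135,0,0,0,0,-1],[0,0,0,0,0,0,-1],[0,0,0,0,0,0,-1]],
  ],
)

```text
time: 3.65
tool_pos: [416.3, 261.1, 23.6]
tcp_rot: [180.0, -0.0, 84.2]
ft_force: [-0.6, 1.4, 0.8]
finger_gap: 9.5
grip_force: 41.5
```

Emit:
arm_command(
  targets=[
    [[0,0,0,0,0,0,-0.4],[0,0,0,0,0,0,-0.4],[0,0,0.03,0,0,0,-0.4],[0,0,0.04,0,0,0,-0.4],[0,0,0.05,0,0,0,0.2],[0,0,0.05,0,0,0,0.2],[0,-0.03,0.04,0,0,0,0.2],[0,-0.04,0.03,0,0,0,0.2],[0,0,0,0,0,0,0.2]],
  ],
)

```text
time: 4.78
tool_pos: [418.2, 189.3, 266.7]
tcp_rot: [179.7, -0.1, 84.0]
ft_force: [0.0, 1.2, -0.3]
finger_gap: 51.2
grip_force: 0.0
```

```bash
python3 - <<'E'
from h import *
s=status.sense(); print(s['time'],s['tool_pos'],s['tcp_rot'],s['finger_gap'])
c=cam('wrist'); im=viewer.snapshot('wrist'); cv2.imwrite('pics/w2.png',im[:,:,::-1]); 
ct=cam('top'); t=viewer.snapshot('top')
np.save('w2.npy',np.array([c[0],c[1],c[2],*c[3],*c[4].ravel()])); cv2.imwrite('pics/t2.png',t[:,:,::-1])
a=cv2.resize(t[120:270,100:270],None,fx=2,fy=2,interpolation=cv2.INTER_CUBIC)[:,:,::-1]
o=np.zeros((420,800,3),np.uint8); o[:,:420]=im[:,70:490,::-1]; o[:300,440:780]=a; cv2.imwrite('pics/o2.png',o)
E
```

```text
4.775 [418.16959172 189.30880133 266.6515274 ] [ 1.79684456e+02 -9.42501880e-02  8.39919606e+01] 51.23891880769371
```

View pics/o2.png

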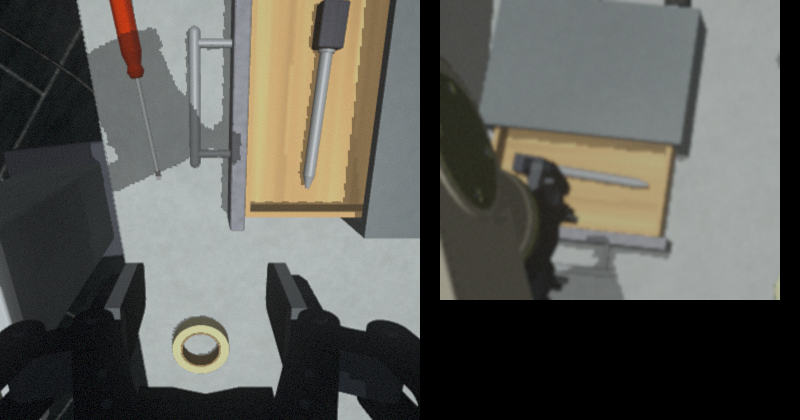

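The drawer is open. In the wrist view the rod's tip is at (376,187), and the shaft meets the block at about (397,50). I'll fit the shaft axis using a colour mask.

```bash
cat > rod.py <<'E'
from h import *
w=np.load('w2.npy'); C=(w[0],w[1],w[2],w[3:6],w[6:].reshape(3,3))
im=cv2.imread('pics/w2.png'); hsv=cv2.cvtColor(im,cv2.COLOR_BGR2HSV)
m=((hsv[:,:,1]<70)).astype(np.uint8); m[:, :330]=0; m[:,424:]=0; m[205:]=0
n,l,st,_=cv2.connectedComponentsWithStats(m)
for r in (2,10,20,30,40,45,50,54,58,65,80,100,120,140,160,170,176,180,184,186,188,190):
    x=np.where(m[r,340:424])[0]+340; print(r,(x.min(),x.max(),hsv[r,x,2].mean().round()) if len(x) else None)
P=[]
for r in range(60,165,5):
    x=np.where(m[r,340:424])[0]+340; x=x[x<415]; P.append(plane(C,x.mean(),r,34))
P=np.array(P)[:,:2]; k=np.polyfit(P[:,1],P[:,0],1); print(k,'yaw',-np.degrees(np.arctan(k[0])),np.std(P[:,0]-np.polyval(k,P[:,1])))
for r in (46,50,54,184,186,188,190): print(r,plane(C,397 if r<60 else 376,r,34))
E
python3 rod.py
```

```text
2 (np.int64(392), np.int64(419), np.float64(81.0))
10 (np.int64(387), np.int64(418), np.float64(78.0))
20 (np.int64(386), np.int64(416), np.float64(79.0))
30 (np.int64(385), np.int64(415), np.float64(80.0))
40 (np.int64(384), np.int64(413), np.float64(84.0))
45 (np.int64(383), np.int64(412), np.float64(81.0))
50 (np.int64(388), np.int64(405), np.float64(140.0))
54 (np.int64(390), np.int64(402), np.float64(149.0))
58 (np.int64(389), np.int64(401), np.float64(147.0))
65 (np.int64(388), np.int64(400), np.float64(147.0))
80 (np.int64(386), np.int64(398), np.float64(149.0))
100 (np.int64(383), np.int64(395), np.float64(149.0))
120 (np.int64(380), np.int64(392), np.float64(148.0))
140 (np.int64(378), np.int64(389), np.float64(152.0))
160 (np.int64(375), np.int64(386), np.float64(150.0))
170 (np.int64(374), np.int64(385), np.float64(152.0))
176 (np.int64(373), np.int64(384), np.float64(144.0))
180 (np.int64(374), np.int64(382), np.float64(141.0))
184 (np.int64(375), np.int64(380), np.float64(148.0))
186 (np.int64(375), np.int64(379), np.float64(151.0))
188 (np.int64(376), np.int64(378), np.float64(171.0))
190 None
[1.63945198e-01 4.98440721e+02] yaw -9.310541173133709 0.19307721271204442
46 [547.39851206 297.20206139  34.        ]
50 [547.36891723 293.69709618  34.        ]
54 [547.33914848 290.17153401  34.        ]
184 [524.28190919 165.46349674  34.        ]
186 [524.22788652 163.30359976  34.        ]
188 [524.17368786 161.13666613  34.        ]
190 [524.11931234 158.9626614   34.        ]
```

Emit:
arm_command(
  targets=[
    [[0.026,0.0248,-0.028,0,0,-0.0116,-0.15],[0.026,0.0248,-0.028,0,0,-0.0116,-0.15],[0.026,0.0248,-0.028,0,0,-0.0116,-0.15],[0.026,0.0248,-0.028,0,0,-0.0116,-0.15],[0.026,0.0248,-0.028,0,0,-0.0116,-0.15],[0,0,0,0,0,0,-0.15],[0,0,0,0,0,0,-0.15]],
  ],
)

```text
time: 5.75
tool_pos: [545.2, 315.0, 121.9]
tcp_rot: [-179.9, 0.1, 80.9]
ft_force: [-0.1, -0.1, -0.2]
finger_gap: 36.5
grip_force: 0.0
```

Emit:
arm_command(
  targets=[
    [[0.0033,-0.002,-0.02,0,0,0,-0.15],[0,0,-0.025,0,0,0,-0.15],[0,0,-0.025,0,0,0,-0.15],[0,0,-0.015,0,0,0,-0.15],[0,0,-0.009,0,0,0,-0.15],[0,0,0,0,0,0,-0.15],[0,0,0,0,0,0,-0.15]],
  ],
  force=60,
)

```text
time: 6.62
tool_pos: [550.3, 313.0, 30.1]
tcp_rot: [179.9, -0.1, 80.8]
ft_force: [0.5, 1.2, 0.1]
finger_gap: 36.4
grip_force: 0.0
```

Emit:
arm_command(
  targets=[
    [[-0.001,0,-0.003,0,0,0,-0.15],[0,0,0,0,0,0,-1],[0,0,0,0,0,0,-1],[0,0,0,0,0,0,-1],[0,0,0,0,0,0,-1]],
  ],
  force=60,
)

```text
time: 7.25
tool_pos: [550.1, 313.5, 28.1]
tcp_rot: [179.8, -0.1, 80.8]
ft_force: [0.6, -0.8, 7.3]
finger_gap: 22.8
grip_force: 59.7
```

Emit:
arm_command(
  targets=[
    [[0,0,0.02,0,0,0,-1],[0,0,0.035,0,0,0,-1],[0,0,0.035,0,0,0,-1],[0,0,0.035,0,0,-0.023,-1],[0.001,-0.03,0,0,0,0,-1],[0.001,-0.03,0,0,0,0,-1],[0.001,-0.03,0,0,0,0,-1],[0.001,-0.03,0,0,0,0,-1],[0.001,-0.03,0,0,0,0,-1]],
  ],
)

```text
time: 8.38
tool_pos: [553.5, 161.9, 152.3]
tcp_rot: [180.0, -0.0, 79.5]
ft_force: [-0.4, 0.2, -1.5]
finger_gap: 22.6
grip_force: 59.1
```

Emit:
arm_command(
  targets=[
    [[0.001,-0.03,0,0,0,0,-1],[0.001,-0.03,0,0,0,0,-1],[0.001,-0.03,0,0,0,0,-1],[0.001,-0.03,0,0,0,0,-1],[0.001,-0.026,0,0,0,0,-1],[0,0,0,0,0,0,-1],[0,0,0,0,0,0,-1]],
  ],
)

```text
time: 9.25
tool_pos: [558.6, 17.2, 151.8]
tcp_rot: [180.0, -0.0, 79.5]
ft_force: [-0.6, -1.4, -2.2]
finger_gap: 23.1
grip_force: 59.1
```

```bash
python3 - <<'E'
from h import *
s=status.sense(); print(s['time'],s['tool_pos'],s['tcp_rot'],s['finger_gap'],s['ft_force'])
t=viewer.snapshot('top')[:,:,::-1]; d=viewer.snapshot('side')[:,:,::-1]
cv2.imwrite('pics/t3.png',t); cv2.imwrite('pics/s3.png',d)
# expected tip
S=cam('side');T=cam('top')
print(proj(T,[518.3+76*.1845,-219.9+76*.983,156]),proj(S,[518.3+76*.1845,-219.9+76*.983,156]))
o=np.zeros((480,800,3),np.uint8); o[:420,:400]=cv2.resize(t[130:235,290:390],None,fx=4,fy=4,interpolation=cv2.INTER_CUBIC)
o[:480,410:790]=cv2.resize(d[190:310,255:350],None,fx=4,fy=4,interpolation=cv2.INTER_CUBIC)
cv2.imwrite('pics/o3.png',o)
E
```

```text
9.25 [558.64194986  17.22300922 151.83527167] [ 1.79986498e+02 -2.76121706e-02  7.94980662e+01] 23.05340299622065 [-0.63205113 -1.4493286  -2.16193441]
[[328.57473416 199.51203333]] [[303.04641095 215.19154086]]
```

View pics/o3.png

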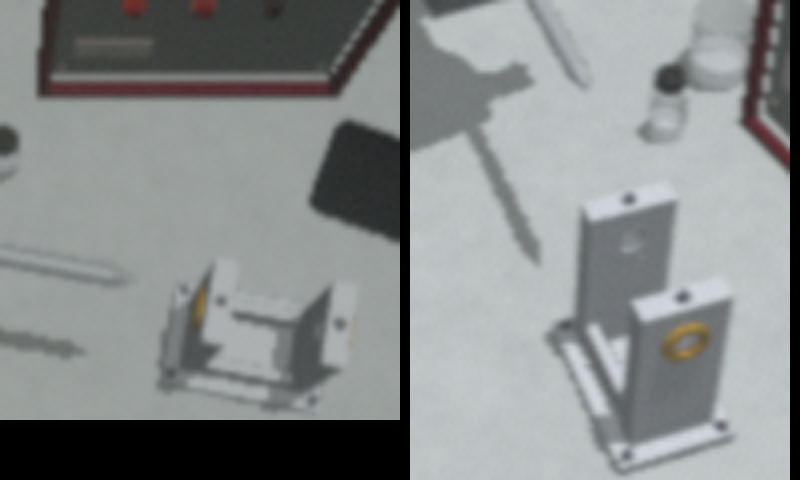

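In the side view the tip is at about (299.5,211.5), in the top view at about (323,200). I'll fit the rod's line in both cameras relative to the stand.

```bash
cat > rodfit.py <<'E'
import sys
from h import *
from scipy.optimize import least_squares
T=list(cam('top')); S=cam('side'); T[1]+=.6; T[2]-=1.25
SX=np.array([518.26,-219.93,0]); RS=R.from_euler('z',-10.63,degrees=True).as_matrix()
def mids(c,a,b,g,maxw):
    # a,b: predicted axis ends in px; sample perpendicular profiles of |new-old|
    d=(b-a)/np.linalg.norm(b-a); n=np.array([-d[1],d[0]]); out=[]
    L=np.linalg.norm(b-a)
    for t in np.arange(0,L,1.):
        o=np.arange(-maxw,maxw+.1,.25); p=a+d*t+o[:,None]*n
        v=cv2.remap(g,p[:,0].astype(np.float32)[None],p[:,1].astype(np.float32)[None],cv2.INTER_LINEAR)[0]
        m=v>14
        if m.sum()*.25>1.5: out.append((*(a+d*t+n*o[m].mean()),m.sum()*.25))
    return np.array(out)
def fit(k,tip0,yaw0=-10.6,maxw=7,lo=20,hi=100):
    G=[]
    for n in('t','s'):
        old=cv2.imread('pics/'+{'t':'top0','s':'side0'}[n]+'.png').astype(np.float32); new=cv2.imread(f'pics/{n}{k}.png').astype(np.float32)
        G.append(np.abs(new-old).max(2))
    p=np.array([*tip0,yaw0,0.])
    ax=lambda p,s:p[:3]+s*np.array([-np.sin(np.radians(p[3])),np.cos(np.radians(p[3])),np.tan(np.radians(p[4]))])
    for it in range(3):
        M=[mids(c,*proj(c,np.array([ax(p,lo),ax(p,hi)])),g,maxw) for c,g in zip((T,S),G)]
        def res(q):
            q=np.array([q[0],p[1],q[1],q[2],q[3]]); r=[]
            for c,m in zip((T,S),M):
                e=proj(c,np.array([ax(q,lo),ax(q,hi)])); d=(e[1]-e[0])/np.linalg.norm(e[1]-e[0])
                r.append((m[:,:2]-e[0])@np.array([-d[1],d[0]]))
            return np.concatenate(r)
        s=least_squares(res,[p[0],p[2],p[3],p[4]],loss='soft_l1',f_scale=.3,x_scale=[1,1,.1,.1]); p[[0,2,3,4]]=s.x
        print(p.round(2),[len(m) for m in M],[np.median(m[:,2]) for m in M],'rms',np.sqrt(np.mean(res(s.x)**2)).round(2))
    # tip row along axis
    for c,g,n in zip((T,S),G,'ts'):
        for s_ in np.arange(-16,13,2.): 
            e=proj(c,ax(p,s_))[0]; print(n,s_,int(cv2.getRectSubPix(g,(3,3),tuple(map(float,e))).max()),end='; ')
        print()
    tp=RS.T@(p[:3]-SX); print('tip in stand frame',tp.round(2),'yaw rel',(p[3]+10.63).round(2),'pitch',p[4].round(2))
    # axis at its crossing of near mouth if driven straight
    return p
if __name__=='__main__':
    fit(sys.argv[1],[float(v) for v in sys.argv[2:5]])
E
python3 rodfit.py 3 530 -137 156
```

```text
[ 525.97 -137.    152.44  -11.52    2.16] [36, 26] [np.float64(4.0), np.float64(3.75)] rms 0.4
[ 525.28 -137.    154.35  -11.86    1.52] [36, 27] [np.float64(4.0), np.float64(3.75)] rms 0.46
[ 525.96 -137.    152.09  -11.34    3.3 ] [36, 27] [np.float64(4.0), np.float64(3.75)] rms 0.46
t -16.0 2; t -14.0 2; t -12.0 2; t -10.0 3; t -8.0 3; t -6.0 3; t -4.0 3; t -2.0 2; t 0.0 4; t 2.0 8; t 4.0 13; t 6.0 16; t 8.0 22; t 10.0 25; t 12.0 28; 
s -16.0 10; s -14.0 10; s -12.0 9; s -10.0 9; s -8.0 9; s -6.0 10; s -4.0 9; s -2.0 10; s 0.0 10; s 2.0 10; s 4.0 10; s 6.0 10; s 8.0 21; s 10.0 30; s 12.0 32; 
tip in stand frame [ -7.73  82.93 152.09] yaw rel -0.71 pitch 3.3
```

```bash
python3 - <<'E'
from h import *
S=cam('side');T=cam('top')
print(plane(S,383,338,0),plane(S,425,385,0))
for z in (0,200,300,400,500,600): print(z,plane(T,417,197,z).round(),plane(T,480,205,z).round())
E
```

```text
[ 572.8768158  -399.75903874    0.        ] [ 577.3317104  -513.18995013    0.        ]
0 [ 573. -398.    0.] [ 552. -562.    0.]
200 [ 529. -328.  200.] [ 511. -459.  200.]
300 [ 506. -293.  300.] [ 491. -407.  300.]
400 [ 484. -257.  400.] [ 471. -356.  400.]
500 [ 461. -222.  500.] [ 450. -304.  500.]
600 [ 439. -187.  600.] [ 430. -253.  600.]
```

Emit:
arm_command(
  targets=[
    [[-0.0054,-0.0297,0.0148,0,0,0,-1],[-0.0054,-0.0297,0.0148,0,0,0,-1],[-0.0054,-0.0297,0.0148,0,0,0,-1],[-0.0054,-0.0297,0.0148,0,0,0,-1],[-0.0054,-0.0297,0.0148,0,0,0,-1],[-0.0054,-0.0297,0.0148,0,0,0,-1],[-0.0054,-0.0297,0.0148,0,0,0,-1],[-0.0054,-0.0297,0.0148,0,0,0,-1],[-0.0054,-0.0297,0.0148,0,0,0,-1],[0,0,0,0,0,0,-1]],
  ],
)

```text
time: 10.6
tool_pos: [510.4, -251.8, 286.0]
tcp_rot: [179.9, 0.1, 79.4]
ft_force: [-0.0, 0.3, -1.0]
finger_gap: 22.3
grip_force: 59.1
```

Emit:
arm_command(
  targets=[
    [[0,0,0,0,0,0,-1],[0,0,0,0,0,0,-1],[0,0,0,0,0,0,-1]],
  ],
)

```text
time: 10.98
tool_pos: [510.2, -249.5, 284.0]
tcp_rot: [-180.0, -0.0, 79.6]
ft_force: [-0.6, -0.9, -1.0]
finger_gap: 23.1
grip_force: 59.1
```

```bash
python3 - <<'E'
from h import *
for i in range(4): 
    s=status.sense(); print(s['time'],s['tool_pos'].round(2),s['tcp_rot'].round(2),s['finger_gap'])
    c=cam('wrist'); im=viewer.snapshot('wrist'); print(c[3].round(2))
cv2.imwrite('pics/w4.png',im[:,:,::-1]); np.save('w4.npy',np.array([c[0],c[1],c[2],*c[3],*c[4].ravel()]))
cv2.imwrite('pics/w4c.png',cv2.resize(im[60:260,180:400,::-1],None,fx=3,fy=3,interpolation=cv2.INTER_CUBIC))
E
```

```text
10.975 [ 510.17 -249.54  283.99] [-1.7996e+02 -2.0000e-02  7.9590e+01] 23.05154839209191
[ 524.31 -177.28  427.24]
11.025 [ 510.16 -249.74  284.13] [-1.7997e+02 -2.0000e-02  7.9570e+01] 22.725933427180987
[ 524.31 -177.45  427.36]
11.075 [ 510.15 -249.91  284.22] [-1.7998e+02 -1.0000e-02  7.9560e+01] 22.485818168076342
[ 524.29 -177.61  427.46]
11.125 [ 510.13 -250.09  284.32] [-1.7999e+02 -1.0000e-02  7.9550e+01] 22.540298676663333
[ 524.28 -177.76  427.55]
```

View pics/w4c.png

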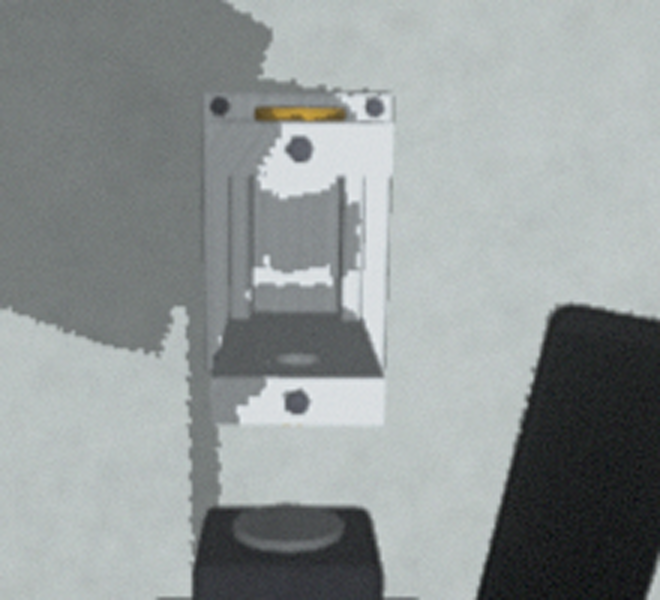

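The wrist view shows the stand from above. The top bolt holes are at crop (300,149) and (297,402), the near upright's outer edge at row 122, and the far upright's edges at rows 376 and 424. The grip block sits square in the fingers at the bottom.

```bash
cat > fit4.py <<'E'
from fit import *
w=np.load('w4.npy'); W=(w[0],w[1],w[2],w[3:6],w[6:].reshape(3,3))
cw=lambda x,y:(180+(x+.5)/3-.5,60+(y+.5)/3-.5)
wo=[(W,(0,35,120),cw(300,149)),(W,(0,-35,120),cw(297,402)),(W,(-25,-28,120),cw(212.5,376)),(W,(25,-28,120),cw(384,376)),(W,(-25,-42,120),cw(213,425)),(W,(25,-42,120),cw(384.5,425)),
 (W,(-35,52,10),cw(204,92)),(W,(35,52,10),cw(394,92)),(W,(25,42,120),cw(389,122))]
print('wrist only'); fit(wo,[518,-220,-10])
print('block edges', [plane(W,*cw(x,510),0).round(1) for x in(200,383)])
# block in the tool frame: px-> ray at height of block top (TCP z -6+... ) axis 6 above TCP, top 18 above
z=284.3+18
for x in (206,374,290): print(plane(W,*cw(x,508),z).round(1))
E
python3 fit4.py
```

```text
wrist only
[ 519.7  -221.64  -10.55]
[[-0.1, 0.1], [0.4, -0.3], [-0.5, 0.4], [0.6, 0.5], [-0.3, -0.2], [-0.1, -0.1], [-1.5, -0.3], [-0.2, -0.2], [1.4, 0.2]]
block edges [array([ 460.8, -324.9,    0. ]), array([ 535.1, -338.6,    0. ])]
[ 506.5 -220.7  302.3]
[ 526.4 -224.4  302.3]
[ 516.4 -222.6  302.3]
```

```bash
python3 - <<'E'
from fit4 import *
w4=cv2.imread('pics/w4.png')
cv2.imwrite('pics/w5c.png',cv2.resize(w4[215:330,200:380],None,fx=4,fy=4,interpolation=cv2.INTER_CUBIC))
p=np.array([510.13,-250.09,284.32]); Rt=R.from_euler('z',-10.45,degrees=True).as_matrix()
for dz in(-8,-6,16,18):
    print(dz,[((proj(W,Rt@np.array([x,20.,dz])+p)[0]-[200,215])*4).round(0) for x in(-12,0,12)],[((proj(W,Rt@np.array([x,-20.,dz])+p)[0]-[200,215])*4).round(0) for x in(-12,12)])
E
```

```text
wrist only
[ 519.7  -221.64  -10.55]
[[-0.1, 0.1], [0.4, -0.3], [-0.5, 0.4], [0.6, 0.5], [-0.3, -0.2], [-0.1, -0.1], [-1.5, -0.3], [-0.2, -0.2], [1.4, 0.2]]
block edges [array([ 460.8, -324.9,    0. ]), array([ 535.1, -338.6,    0. ])]
[ 506.5 -220.7  302.3]
[ 526.4 -224.4  302.3]
[ 516.4 -222.6  302.3]
-8 [array([184.,  45.]), array([293.,  45.]), array([403.,  45.])] [array([192., 367.]), array([396., 367.])]
-6 [array([182.,  51.]), array([293.,  51.]), array([404.,  51.])] [array([190., 377.]), array([397., 377.])]
16 [array([164., 131.]), array([292., 131.]), array([420., 131.])] [array([175., 496.]), array([411., 496.])]
18 [array([162., 140.]), array([292., 140.]), array([422., 140.])] [array([173., 508.]), array([412., 508.])]
```

View pics/w5c.png

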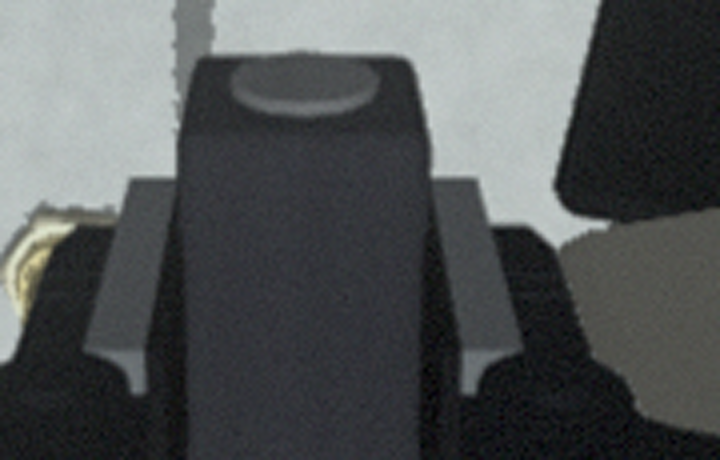

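The block and the pads are both centred about 3 px right of the prediction, an offset of about 1.1 mm in the wrist camera. Correcting for it puts the stand at x≈518.5, which agrees with the fixed cameras. I'll go to the entry pose on the stand's axis.

Emit:
arm_command(
  targets=[
    [[0.0056,0.0285,-0.01,0,0,0,-1],[0.0056,0.0285,-0.01,0,0,0,-1],[0.0056,0.0285,-0.01,0,0,0,-1],[0.0056,0.0285,-0.01,0,0,0,-1],[0.0056,0.0285,-0.01,0,0,0,-1],[0.0056,0.0285,-0.01,0,0,0,-1],[0.0056,0.0285,-0.01,0,0,0,-1],[0.0056,0.0285,-0.01,0,0,0,-1],[0.0056,0.0285,-0.01,0,0,0,-1]],
  ],
)

```text
time: 12.3
tool_pos: [560.6, 7.0, 194.2]
tcp_rot: [180.0, -0.0, 79.5]
ft_force: [0.2, -0.5, -1.9]
finger_gap: 22.3
grip_force: 59.1
```

Emit:
arm_command(
  targets=[
    [[0,0,-0.03,0,0,0,-1],[0,0,-0.03,0,0,0,-1],[0,0,-0.03,0,0,0,-1],[0,0,-0.015,0,0,0,-1],[0,0,0,0,0,0,-1],[0,0,0,0,0,0,-1],[0,0,0,0,0,0,-1],[0,0,0,0,0,0,-1]],
  ],
)

```text
time: 13.3
tool_pos: [561.1, 5.9, 90.5]
tcp_rot: [179.9, -0.0, 79.5]
ft_force: [-0.1, -0.3, -1.6]
finger_gap: 22.7
grip_force: 59.1
```

```bash
python3 - <<'E'
from h import *
s=status.sense(); print(s['time'],s['tool_pos'],s['tcp_rot'],s['ft_force'])
t=viewer.snapshot('top')[:,:,::-1]; d=viewer.snapshot('side')[:,:,::-1]
cv2.imwrite('pics/t6.png',t); cv2.imwrite('pics/s6.png',d)
s=status.sense(); print(s['time'],s['tool_pos'],s['tcp_rot'],s['ft_force'])
E
```

```text
13.3 [561.1495128    5.91994835  90.50305014] [ 1.79907472e+02 -1.01919728e-02  7.95147558e+01] [-0.07890033 -0.31350211 -1.57286677]
13.4 [560.80376808   5.95480429  90.05585613] [ 1.79950503e+02 -5.90038667e-03  7.95143458e+01] [ 0.19498662 -0.03552458 -1.2714698 ]
```

```bash
python3 - <<'E'
from h import *
T=list(cam('top'));S=cam('side'); T[1]+=.6;T[2]-=1.25
t=cv2.imread('pics/t6.png');d=cv2.imread('pics/s6.png')
def crop(im,u0,v0,w,h,k): return cv2.resize(im[v0:v0+h,u0:u0+w],None,fx=k,fy=k,interpolation=cv2.INTER_CUBIC)
RS=R.from_euler('z',-10.6,degrees=True).as_matrix(); O=np.array([518.4,-220.3,0])
tcp=np.array([560.9,5.95,90.2]); Rr=R.from_euler('z',-10.49,degrees=True).as_matrix()
ro=np.array([Rr@np.array([x,-y,z])+tcp for x,y,z in((0,60,6),(0,155,6),(6,60,6),(6,141,6),(-6,60,6),(-6,141,6),(0,60,12),(0,141,12),(0,60,0),(0,141,0))])
st=np.array([RS@np.array([0,y,95])+O for y in(80,46,-46,-70)])
o=np.zeros((600,800,3),np.uint8)
a=crop(t,295,185,75,42,6); b=a.copy(); e=crop(d,280,200,65,86,5); g=crop(d,280,200,65,32,5)
def ln(im,c,P,u0,v0,k,col):
    q=((proj(c,P)-[u0,v0]+.5)*k).astype(int); cv2.line(im,q[0].tolist(),q[1].tolist(),col,1)
print(proj(T,ro[:2]),proj(S,ro[:2]),proj(T,st),proj(S,st))
ln(b,T,ro[2:4],295,185,6,(0,0,255));ln(b,T,ro[4:6],295,185,6,(0,0,255));ln(b,T,st[1:3],295,185,6,(0,255,0))
o[:252,:450]=a;o[260:512,:450]=b
o[:430,460:785]=e; ln(g,S,ro[6:8],280,200,5,(0,0,255));ln(g,S,ro[8:10],280,200,5,(0,0,255)); o[435:595,460:785]=g
cv2.imwrite('pics/o6.png',o)
E
```

```text
[[287.95846763 196.31213992]
 [326.8886757  203.40852235]] [[287.15829539 207.19281208]
 [302.11945733 234.57327295]] [[324.83322312 203.3265686 ]
 [338.83684786 205.90679291]
 [376.99560754 212.93769823]
 [387.01463142 214.78374377]] [[301.10462003 233.51030366]
 [306.91631899 244.22491197]
 [324.29798528 276.2702308 ]
 [329.28089401 285.45685859]]
```

View pics/o6.png

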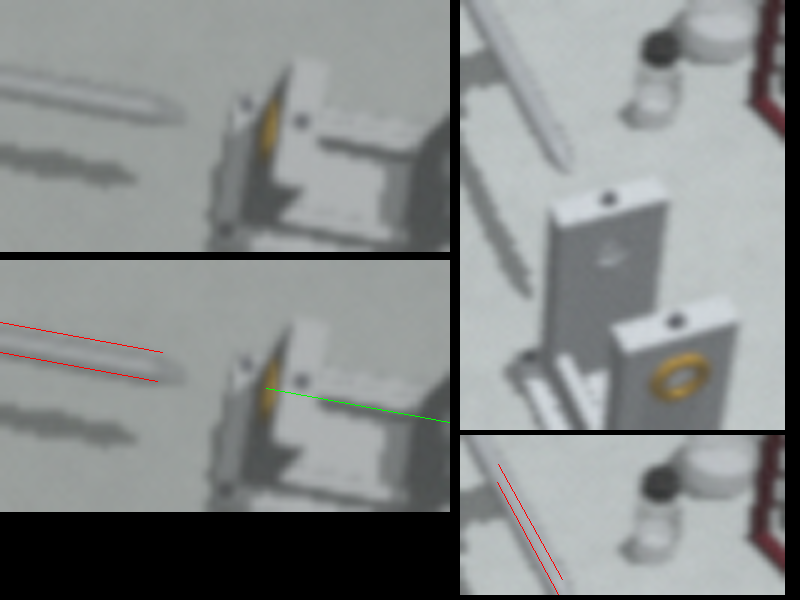

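In the top view the tip is at crop (183,117) and its midline extends to the brass flange centre at (270,128). The side view agrees within about 1 mm. I'll insert slowly and watch the force.

Emit:
arm_command(
  targets=[
    [[-0.0015,-0.0079,-0.001,0,0,0,-1],[-0.0015,-0.0079,0,0,0,0,-1],[-0.0015,-0.0079,0,0,0,0,-1],[-0.0011,-0.0059,0,0,0,0,-1],[0,0,0,0,0,0,-1]],
  ],
)

```text
time: 14.02
tool_pos: [554.8, -24.2, 88.5]
tcp_rot: [-180.0, 0.0, 79.5]
ft_force: [-0.5, 0.2, -1.4]
finger_gap: 22.7
grip_force: 59.1
```

Emit:
arm_command(
  targets=[
    [[-0.0007,-0.0039,0,0,0,0,-1],[-0.0007,-0.0039,0,0,0,0,-1],[0,0,0,0,0,0,-1]],
  ],
)

```text
time: 14.4
tool_pos: [553.5, -31.6, 88.5]
tcp_rot: [-180.0, 0.0, 79.5]
ft_force: [0.1, 0.8, -1.5]
finger_gap: 22.8
grip_force: 59.1
```

Emit:
arm_command(
  targets=[
    [[-0.0007,-0.0039,0,0,0,0,-1],[-0.0007,-0.0039,0,0,0,0,-1],[-0.0007,-0.0039,0,0,0,0,-1],[0,0,0,0,0,0,-1]],
  ],
)

```text
time: 14.9
tool_pos: [551.3, -43.5, 88.5]
tcp_rot: [-180.0, 0.0, 79.5]
ft_force: [1.0, 0.2, -1.6]
finger_gap: 22.7
grip_force: 59.1
```

Emit:
arm_command(
  targets=[
    [[-0.0011,-0.0059,0,0,0,0,-1],[-0.0011,-0.0059,0,0,0,0,-1],[-0.0011,-0.0059,0,0,0,0,-1],[-0.0011,-0.0059,0,0,0,0,-1],[0,0,0,0,0,0,-1]],
  ],
)

```text
time: 15.52
tool_pos: [546.9, -67.3, 88.5]
tcp_rot: [180.0, 0.0, 79.5]
ft_force: [0.9, -0.1, -0.8]
finger_gap: 22.6
grip_force: 59.1
```

Emit:
arm_command(
  targets=[
    [[-0.0011,-0.0059,0,0,0,0,-1],[-0.0011,-0.0059,0,0,0,0,-1],[-0.0011,-0.0059,0,0,0,0,-1],[0,0,0,0,0,0,-1]],
  ],
)

```text
time: 16.02
tool_pos: [543.6, -84.9, 88.5]
tcp_rot: [180.0, 0.0, 79.5]
ft_force: [-0.4, 1.1, -1.1]
finger_gap: 23.0
grip_force: 59.1
```

Emit:
arm_command(
  targets=[
    [[-0.0007,-0.0039,0,0,0,0,-1],[-0.0007,-0.0039,0,0,0,0,-1],[-0.0007,-0.0039,0,0,0,0,-1],[-0.0007,-0.0039,0,0,0,0,-1],[0,0,0,0,0,0,-1]],
  ],
)

```text
time: 16.65
tool_pos: [540.8, -100.3, 88.5]
tcp_rot: [-180.0, 0.0, 79.5]
ft_force: [-0.2, -0.4, -0.7]
finger_gap: 22.5
grip_force: 59.1
```

Emit:
arm_command(
  targets=[
    [[-0.0007,-0.0039,0,0,0,0,-1],[-0.0007,-0.0039,0,0,0,0,-1],[-0.0007,-0.0039,0,0,0,0,-1],[-0.0007,-0.0039,0,0,0,0,-1],[0,0,0,0,0,0,-1]],
  ],
)

```text
time: 17.27
tool_pos: [538.0, -116.0, 88.5]
tcp_rot: [180.0, 0.0, 79.5]
ft_force: [0.4, 0.4, -1.3]
finger_gap: 22.8
grip_force: 59.1
```

Emit:
arm_command(
  targets=[
    [[-0.0011,-0.0059,0,0,0,0,-1],[-0.0011,-0.0059,0,0,0,0,-1],[-0.0011,-0.0059,0,0,0,0,-1],[-0.0011,-0.0059,0,0,0,0,-1],[0,0,0,0,0,0,-1],[0,0,0,0,0,0,-1],[0,0,0,0,0,0,-1]],
  ],
)

```text
time: 18.15
tool_pos: [533.7, -139.0, 88.5]
tcp_rot: [-180.0, -0.0, 79.5]
ft_force: [0.3, 0.6, -1.1]
finger_gap: 22.7
grip_force: 59.1
```

```bash
python3 - <<'E'
from h import *
T=list(cam('top'));S=cam('side'); T[1]+=.6;T[2]-=1.25
s=status.sense(); print(s['time'],s['tool_pos'],s['ft_force'],s['grip_force'])
RS=R.from_euler('z',-10.6,degrees=True).as_matrix(); O=np.array([518.4,-220.3,0])
for n,c,f in(('side',S,'side0'),('top',T,'top0')):
    im=viewer.snapshot(n)[:,:,::-1].astype(float); d=np.abs(im-cv2.imread(f'pics/{f}.png')).max(2).astype(np.float32); cv2.imwrite(f'pics/{n}7.png',im)
    print(n,[(y,int(cv2.getRectSubPix(d,(3,3),tuple(map(float,proj(c,RS@np.array([0,y,95.])+O)[0]))).max())) for y in (75,60,20,10,0,-10,-46,-52,-56,-60,-64,-68,-72,-76,-80,-90)])
E
```

```text
18.15 [ 533.71024392 -139.02266259   88.48896611] [ 0.31089716  0.59917497 -1.10965104] 59.0597802400589
side [(75, 123), (60, 18), (20, 65), (10, 68), (0, 67), (-10, 56), (-46, 113), (-52, 113), (-56, 92), (-60, 81), (-64, 75), (-68, 62), (-72, 36), (-76, 13), (-80, 14), (-90, 16)]
top [(75, 111), (60, 108), (20, 38), (10, 35), (0, 33), (-10, 89), (-46, 74), (-52, 50), (-56, 35), (-60, 35), (-64, 35), (-68, 22), (-72, 14), (-76, 6), (-80, 5), (-90, 5)][ WARN:0@1.357] global loadsave.cpp:1063 imwrite_ Unsupported depth image for selected encoder is fallbacked to CV_8U.
```

Both cameras show the tip about 25 mm beyond the far flange, and the wrist force is around 1 N. I'm handing in.

```bash
python3 -c "
from bench import job; print(job.hand_in())"
```

```text
the job is handed in; nothing more can be done
None
```

The job is handed in at about 18 s: the rod is through both bushings with its tip about 25 mm out of the far one, the grip block about 15 mm clear of the near one, and the arm holding it steady at about 1 N on the wrist; no verdict was returned.

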